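# Take the left-hand-threaded cap off the fuel-gas outlet

### The arm

A 6-joint arm with a two-finger parallel gripper is mounted at the origin on the work surface. World frame = base frame: x ahead of the robot, y to its left, z up, the work surface at z = 0. Lengths are in mm, angles in degrees, forces in N, time in s.
With the tool pointing down it reaches from about 275 to 725 mm from the base axis. Payload 15.9 kg.
Tool frame: the origin (TCP) lies between the finger pads, 19 mm behind the fingertips; this is the grasp point; z points along the fingers, y is the line along which they close (so a half turn about z gives the same grasp; the last joint's range is limited). The gripper opens to 85 mm and grips with 20 to 120 N. Pads are 22 mm wide; open, the fingers measure 114 mm over their backs; the gripper's body (76 mm by 85 mm) begins 54 mm behind the grasp point. The pads swing forward as they close: fully open they stand 13 mm farther back than shut.
Start: joints at [63.77, 12.198, -1.971, 75.831, 0, 90], TCP at [220.98, 448.501, 250.006] pointing down, gripper open.
Joint ranges: [-170.91, 170.91], [-42.67, 98.43], [-65.05, 77.54], [-120.47, 116.71], [-90, 82.35], [-180, 180]. Speed limits (degrees/s): [108.29, 108.29, 136.94, 147.25, 180, 180].

### API

Orientations are given as a 3x3 rotation matrix whose columns are the frame's x, y, z axes.
In Python, from rig import bot, viewer, status gives the robot as it stands (bot), with the cameras (viewer) and the readings (status).
- The arm moves only by the tool advance, called after "Call:" as name(argument=value, ...), one argument or row to a line, values as JSON. Schema: {"type":"object","properties":{"plan":{"type":"array","items":{"type":"number"},"minItems":5,"maxItems":40},"only":{"type":"string"},"quiet":{"type":"boolean"},"lines":{"type":"string"}},"required":["plan"],"additionalProperties":false}. plan is one flat list of numbers that holds 1 to 8 rows one after another, with no inner brackets; each row has 5 numbers: the finger opening in mm, then dx, dy, dz in parts of the range, where 1.0 means 800 mm, then a turn about the tool's z in fractions of the full range, 1 being 45 degrees; each row is the pose to reach, as a shift and turn from the pose commanded when the call began, along the tool's axes at that moment; what a row does not reach only later rows make up. A row lasts 1/10 s, in which the tool goes at most 50 mm and 8.59 degrees, less where a joint would pass 70% of its speed; a pose out of reach is approached as far as the arm can. The fingers move at their own pace and stop on an object; the grip force is fixed at half the most. Time passes only in rows, so rows that do not move let the fingers close. The tool returns the time, the measured TCP pose, the force, the opening and the grip force at its end. only (a regular expression) keeps the lines of the reply that match it, lines (a string "A,B") keeps lines A to B, and quiet returns only ok. Input that does not fit is refused with a message, and nothing moves.
- status.sense(): the state, without advancing time (a new reading comes with each control period).
- viewer.capture(name): name is "scene" or "top"; returns the picture (384x512x3 uint8, red, green, blue); there is no depth.
- viewer.camera_info(name): a dict with "fov_y" (degrees; the focal length in pixels is half the picture's height over the tangent of half this angle, whatever the lens; pixels are square), "cx", "cy" (the principal point, pixels), "distortion" ([k1, k2, p1, p2, k3] as OpenCV has them; the pictures are not rectified), "origin" and "attitude" of the camera in the world. Camera axes: x right, y up, looking along -z (the intrinsics and any distortion apply to the point x, -y, -z); pixel columns grow to the right and rows downward; lengths in mm; the calibration is good to about 2 mm. A picture is of the moment at which its call begins. camera_info takes no time and is no camera call.
- bot.job_done(): hands the job in; it is judged then, once.
The state is a dict: "time_s": time; "joint_pos": joint angles; "joint_velocities": joint speeds; "effort": joint torques, N m; "position": TCP position; "ee_rot": TCP orientation; "ft_force": force on the tool from outside, world axes, zero at the start; "wrist_torque": the same for the moment, N m; "width": finger opening in mm; "grasp_force": force on a finger pad.
Only numpy, scipy, OpenCV 4.12 (cv2) and the standard library are available. Lean on these libraries where they do the work, as an engineer would, in place of code of your own. Each camera call takes 0.05 s, during which the arm holds its last target. There are 200 camera calls.

### The job

Unscrew the red blanking cap from the red fuel-gas outlet on the brazing bench: like all fuel-gas fittings it has a left-hand thread, so it loosens the opposite way from normal. Lift it off and set it down upright on the floor of the empty shallow blue bin, without dropping it in, then let go. Do not touch the green cap.

Things in the scene. Friction and masses are not known exactly. Their poses are not given: they have to be found in the camera images.
- red_cap: Red cap to remove, 52 mm tall, 52 mm across, about 0.25 kg. Bar grip on top, white stripe along it: 46 mm long, 14 mm wide, 24 to 52 mm above the origin, over a flange; grip it from above across the 14 mm, TCP 46 mm above the origin (tips clear the flange). Origin: centre of the underside; z up, x along the bar. Lift 20 mm to clear the thread once free.
- red_outlet: Fixed round red outlet, foot 96 mm across; brass collar rim 45 mm high. Origin: under its centre, on the thread axis; cap underside sits 34 mm above. x: bar direction when screwed home (pipe stub at +x); cap starts within 6 deg, 2 mm play. Seen from above: counter-clockwise blocked, clockwise easy; cap lifts free 50 to 80 deg from x, stop at 84, aim for 65; no rise needed while turning.
- green_cap: Bystander, not to be touched: the same cap in green (52 mm across and tall, same bar grip and origin), on a green outlet of the same shape, but with an ordinary right-hand thread.
- bin: Empty shallow blue plastic bin fixed to the bench, outside 200 mm (x) by 160 mm (y) by 40 mm high, walls and floor 4 mm thick. Origin: centre of the underside; z up. The red outlet, the green outlet and the bin swap places from run to run.

How it is judged (in metres and radians):
On the way, in this order (a step that is already met when the one before it is completed fails the run):
1. the red cap is turned at least 40 degrees while still in its outlet (angle between the x axis of red_cap and the x axis of red_outlet, either way round above 0.7 rad and horizontal distance between red_cap and red_outlet below 0.012 m), for 0.05 s.
2. the red cap stands on the bin's floor, upright, while the fingers still hold it (x of red_cap in the frame of bin between -0.08 and 0.08 m and y of red_cap in the frame of bin between -0.06 and 0.06 m and z of red_cap in the frame of bin below 0.012 m and angle between red_cap's own z axis and vertical below 0.17 rad and contact force between the fingers and red_cap above 0.5 N), for 0.05 s.
At the end, for the whole second after the job is handed in: The red cap stands at rest on the floor of the blue bin, inside its walls, upright within 10 degrees, its underside within 12 mm of the bin's underside; the green cap has not been touched (x of red_cap in the frame of bin between -0.08 and 0.08 m and y of red_cap in the frame of bin between -0.06 and 0.06 m and z of red_cap in the frame of bin below 0.012 m and angle between red_cap's own z axis and vertical below 0.17 rad and linear speed of red_cap below 0.02 m/s).
It fails at once if the green cap is touched by the gripper or moved by more than 10 mm (contact force between any of the fingers, the arm and green_cap above 1 N or distance of green_cap from where it was at the start of the episode above 0.01 m).
It also fails if it takes over 45 s, if anything falls off the work surface, if the arm or the gripper's body presses on something with over 40 N, if the wrist force passes 120 N, or if a joint passes its speed limit or range.

## Working session

There is one attempt and no reset: what is moved stays moved. The work goes in short steps, Python scripts to look and compute and a tool call to move; the robot and the scene stay as the last step left them, time stands still between calls to the robot, and variables do not carry over. Pictures are saved under pics/ and viewed, at most 10 in all, crops included, and the job is handed in when it is done.

```bash
ls; mkdir -p pics; python3 - <<'E'
from rig import bot, viewer, status
import cv2
for n in("scene","top"):
    im=viewer.capture(n); cv2.imwrite(f"pics/{n}0.png",im[:,:,::-1]); print(n,viewer.camera_info(n))
s=status.sense(); print(s["time_s"],s["position"],s["ee_rot"],s["width"])
E
```

```text
pics
rig.py
scene {'fov_y': 46.24578053448867, 'cx': 253.90115196253265, 'cy': 191.53888385141187, 'distortion': array([-0.16394226,  0.        ,  0.        ,  0.        ,  0.        ]), 'origin': array([1168.20762174, -488.36598395,  632.14414896]), 'attitude': array([[ 0.63345068, -0.44186587,  0.6352124 ],
       [ 0.77363506,  0.37771583, -0.5087431 ],
       [-0.01513357,  0.81368625,  0.58110728]])}
top {'fov_y': 43.68703423951726, 'cx': 254.55894488002855, 'cy': 191.88788026737055, 'distortion': array([-0.01376218,  0.        ,  0.        ,  0.        ,  0.        ]), 'origin': array([ 434.10017495,    8.41353782, 1095.49405159]), 'attitude': array([[ 0.0051333 ,  0.99645412, -0.08398118],
       [-0.99997316,  0.00555413,  0.00477813],
       [ 0.00522763,  0.0839544 ,  0.99645589]])}
0.1 [220.87144879 448.29085952 249.59357516] [[-8.97026699e-01  4.41976180e-01 -3.96656729e-04]
 [ 4.41976358e-01  8.97026345e-01 -7.97780914e-04]
 [ 3.21137518e-06 -8.90943677e-04 -9.99999603e-01]] 85.61631936240609
```

View pics/scene0.png

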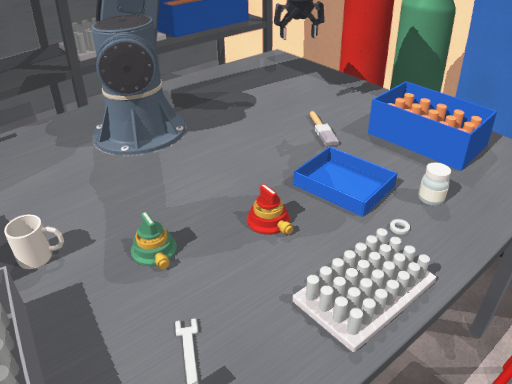

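View pics/top0.png

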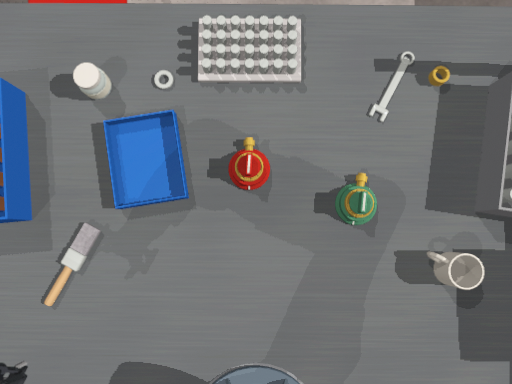

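The top view shows the red outlet at about (249,169) with its stub towards (249,142). The empty bin is at about (145,160) and the green outlet at (357,203). In the scene view the red cap's stripe is near (268,192).

```bash
cat > h.py <<'E'
from rig import bot, viewer, status
import cv2, numpy as np
def ray(n,p):
    c=viewer.camera_info(n); f=192/np.tan(np.radians(c["fov_y"]/2))
    K=np.array([[f,0,c["cx"]],[0,f,c["cy"]],[0,0,1.]])
    u=cv2.undistortPoints(np.float64(p).reshape(-1,1,2),K,c["distortion"]).reshape(-1,2)
    return c["origin"],np.c_[u[:,0],-u[:,1],-np.ones(len(u))]@c["attitude"].T
def plane(n,p,z):
    o,d=ray(n,p); return (o+d*((z-o[2])/d[:,2])[:,None])[:,:2]
def tri(p,q):
    A=0;b=0
    for n,x in(("top",p),("scene",q)):
        o,d=ray(n,x); d=d[0]/np.linalg.norm(d); M=np.eye(3)-np.outer(d,d); A=A+M; b=b+M@o
    return np.linalg.solve(A,b)
def masks(im):
    h=cv2.cvtColor(im,cv2.COLOR_RGB2HSV); H,S,V=cv2.split(h)
    return dict(red=((H<6)|(H>174))&(S>150)&(V>60),white=(S<110)&(V>150),blue=(abs(H.astype(int)-110)<12)&(S>150)&(V>60),brass=(H>12)&(H<28)&(S>120)&(V>100))
def stripe(im,c,r=30):
    m=masks(im)["white"].astype(np.uint8); k=np.zeros_like(m); cv2.circle(k,c,r,1,-1)
    n,l,st,ce=cv2.connectedComponentsWithStats(m*k)
    i=1+st[1:,4].argmax(); ys,xs=np.nonzero(l==i); P=np.c_[xs,ys].astype(np.float32)
    return ce[i],cv2.minAreaRect(P),len(P),P
E
python3 - <<'E'
from h import *
T=viewer.capture("top");S=viewer.capture("scene")
ct,rt,n,P=stripe(T,(249,165),18); cs,rs,m,Q=stripe(S,(268,192),14)
print(ct,rt,n,cs,rs,m); print("plane86",plane("top",ct,86),plane("scene",cs,86),"tri",tri(ct,cs))
W=plane("top",P,86); w=W-W.mean(0); print("dir",np.linalg.svd(w,full_matrices=0)[2][0],np.ptp(W,axis=0))
mk=masks(T)
r=mk["red"].astype(np.uint8); r[:130]=0;r[220:]=0; c=max(cv2.findContours(r,0,2)[0],key=cv2.contourArea); print("foot",cv2.minEnclosingCircle(c),cv2.boundingRect(c),plane("top",cv2.minEnclosingCircle(c)[0],5))
b=mk["brass"].copy(); b[:,:230]=0;b[:,270:]=0;b[:130]=0;b[152:]=0; ys,xs=np.nonzero(b); print("stub",xs.mean(),ys.mean(),plane("top",(xs.mean(),ys.mean()),25))
for n,im,c0 in(("top",T,(145,160)),("scene",S,(345,182))):
    bl=masks(im)["blue"].astype(np.uint8); k,l,st,ce=cv2.connectedComponentsWithStats(cv2.morphologyEx(bl,cv2.MORPH_CLOSE,np.ones((5,5))))
    i=l[c0[1],c0[0]]; c=cv2.findContours((l==i).astype(np.uint8),0,2)[0][0]; h=cv2.convexHull(c); a=cv2.approxPolyDP(h,6,True).reshape(-1,2); print(n,"bin",a.tolist()); print(plane(n,a,40).round(1).tolist())
big=np.hstack([cv2.resize(T[120:220,200:300],(400,400),interpolation=2),cv2.resize(S[160:260,218:318],(400,400),interpolation=2)])
cv2.imwrite("pics/crop1.png",big[:,:,::-1])
E
```

```text
[248.40816327 163.65306122] ((248.38525390625, 163.4911651611328), (2.53098464012146, 17.180015563964844), 4.39870548248291) 49 [268.2        188.62857143] ((268.19512939453125, 188.25611877441406), (13.743291854858398, 2.967301607131958), 38.65980529785156) 35
plane86 [[579.33546758  16.95622304]] [[582.63776232  19.37375626]] tri [580.66820267  18.51476522  85.07565525]
dir [-0.99754802  0.06998528] [36.48695323  6.29830984]
foot ((248.70721435546875, 168.7534637451172), 20.732446670532227) (229, 149, 41, 41) [[579.1913669   16.88214624]]
stub 248.85714285714286 143.36974789915968 [[634.4037924   16.74553768]]
top bin [[173, 110], [188, 197], [116, 208], [104, 121]]
[[706.4, 187.3], [510.9, 150.3], [485.7, 308.6], [680.5, 341.3]]
scene bin [[294, 171], [331, 147], [396, 176], [362, 216], [293, 184]]
[[517.8, 158.0], [496.7, 312.7], [693.2, 330.5], [738.3, 147.4], [556.6, 118.0]]
```

View pics/crop1.png

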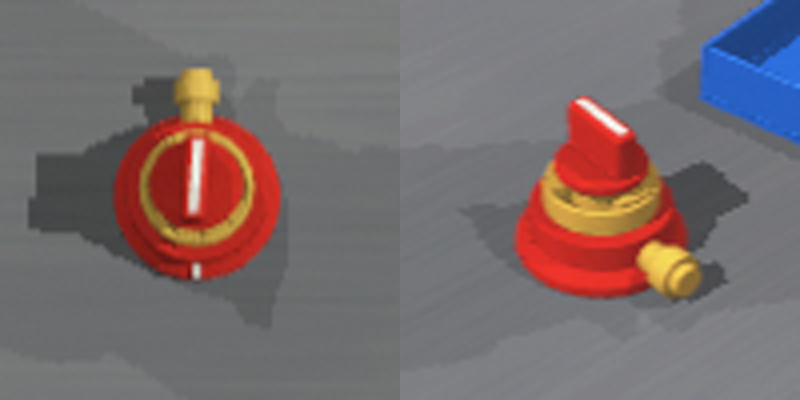

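The crop shows the bar pointing about -4° from world x, the stub along +x, and the cap centred near (580,18). The bin centre is near (596,247), with its long axis at about 10°.

```bash
cat > d.py <<'E'
import sys; from h import *
x,y,z,a=map(float,sys.argv[1:5]); s=status.sense(); R=s["ee_rot"]; p=s["position"]
t=np.degrees(np.arctan2(R[1,0],R[0,0])); print("t",s["time_s"],"pos",p.round(1),"ang",round(t,1),"delta",(R.T@(np.array([x,y,z])-p)).round(1),"turn",round(-((a-t+90)%180-90),1),"j",np.round(s["joint_pos"],1))
E
python3 d.py 580 18 140 -4
```

```text
t 0.2 pos [220.9 448.3 249.7] ang 153.8 delta [-512.3 -227.2  109.9] turn -22.2 j [63.8 12.2 -2.  75.8  0.  90. ]
```

The rows are not in the units I measure in: shifts go in shares of 800 mm and turns go in shares of 45 degrees. I convert before sending: -341 mm / 800 = -0.4263, -299 mm / 800 = -0.3738, -22 degrees / 45 = -0.4889.

Call:
advance(
  plan=[85, -0.0538, -0.0238, 0.0063, -0.1333, 85, -0.1075, -0.0475, 0.0188, -0.2667, 85, -0.16, -0.0713, 0.0313, -0.4, 85, -0.2138, -0.095, 0.0438, -0.4889, 85, -0.2663, -0.1188, 0.0563, -0.4889, 85, -0.32, -0.1425, 0.0688, -0.4889, 85, -0.3738, -0.165, 0.0813, -0.4889, 85, -0.4263, -0.1888, 0.0938, -0.4889],
)

```text
time_s: 1.0
position: [461.1, 160.6, 174.6]
ee_rot: [[-0.997, 0.074, 0.0], [0.074, 0.997, 0.0], [-0.0, 0.0, -1.0]]
ft_force: [1.1, 0.7, 0.7]
width: 85.0
grasp_force: 0.0
```

```bash
python3 d.py 580 18 140 -4
```

```text
t 1.0 pos [461.1 160.6 174.6] ang 175.8 delta [-129.1 -133.4   34.6] turn -0.2 j [ 19.2  12.4 -12.8  64.8   0.   23.4]
```

Converted, -133 mm / 800 = -0.1663, -129 mm / 800 = -0.1613.

Call:
advance(
  plan=[60, -0.04, -0.0413, 0.0125, 0, 50, -0.08, -0.0838, 0.025, 0, 40, -0.1213, -0.125, 0.0375, 0, 40, -0.1613, -0.1663, 0.0438, 0, 40, -0.1613, -0.1663, 0.0438, 0, 40, -0.1613, -0.1663, 0.0438, 0],
)

```text
time_s: 1.6
position: [578.9, 19.4, 139.3]
ee_rot: [[-0.997, 0.076, -0.001], [0.076, 0.997, 0.0], [0.001, -0.0, -1.0]]
ft_force: [-0.7, -0.0, -1.1]
width: 40.2
grasp_force: 0.0
```

```bash
python3 - <<'E'
from h import *
T=viewer.capture("top");S=viewer.capture("scene")
cv2.imwrite("pics/pre.png",np.hstack([cv2.resize(T[120:220,200:300],(400,400),interpolation=2),cv2.resize(S[120:260,198:338],(400,400),interpolation=2)])[:,:,::-1])
E
python3 d.py 580 18 81 -4
```

```text
t 1.7 pos [578.5  20.8 140. ] ang 175.8 delta [-1.8 -2.7 59. ] turn -0.2 j [ 2.1 23.8 -2.  64.2  0.   6.3]
```

View pics/pre.png

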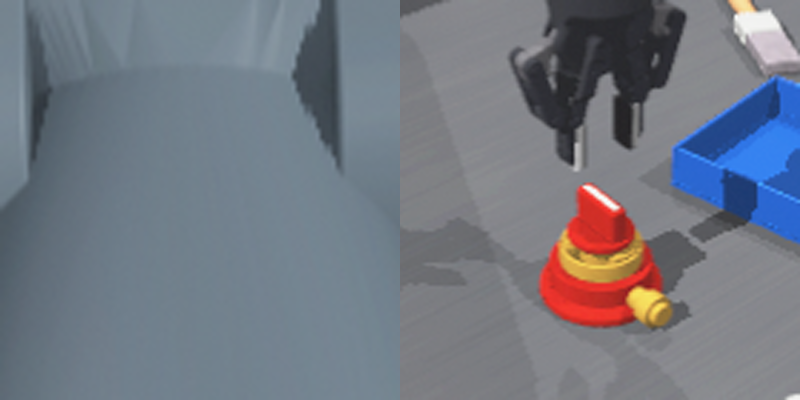

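The scene crop shows the open fingers straddling the bar and in line with it. In the top view the arm blocks the cap. I'll go down now.

Converted, 59 mm / 800 = 0.0738, 52 mm / 800 = 0.065.

Call:
advance(
  plan=[40, -0.0013, -0.0013, 0.025, 0, 40, -0.0013, -0.0013, 0.05, 0, 40, -0.0013, -0.0013, 0.065, 0, 40, -0.0013, -0.0013, 0.0738, 0, 40, -0.0013, -0.0013, 0.0738, 0, 40, -0.0013, -0.0013, 0.0738, 0],
)

```text
time_s: 2.3
position: [580.2, 19.4, 81.7]
ee_rot: [[-0.997, 0.073, 0.001], [0.073, 0.997, 0.0], [-0.001, 0.0, -1.0]]
ft_force: [-0.4, -0.4, 0.9]
width: 39.9
grasp_force: 0.0
```

```bash
python3 d.py 580 18 81 -4
```

```text
t 2.3 pos [580.2  19.4  81.7] ang 175.8 delta [ 0.1 -1.4  0.7] turn -0.2 j [ 1.9 26.3 -7.1 56.6 -0.   6.1]
```

Converted, -1 mm / 800 = -0.0013.

Call:
advance(
  plan=[0, 0, -0.0013, 0.0013, 0, 0, 0, -0.0013, 0.0013, 0, 0, 0, -0.0013, 0.0013, 0, 0, 0, -0.0013, 0.0013, 0, 0, 0, -0.0013, 0.0013, 0, 0, 0, -0.0013, 0.0013, 0, 0, 0, -0.0013, 0.0013, 0, 0, 0, -0.0013, 0.0013, 0],
)

```text
time_s: 3.1
position: [580.2, 18.0, 80.6]
ee_rot: [[-0.997, 0.074, 0.001], [0.074, 0.997, -0.0], [-0.001, -0.0, -1.0]]
ft_force: [-1.3, -0.1, 6.8]
width: 12.9
grasp_force: 61.3
```

```bash
python3 d.py 580 18 80 -4
```

```text
t 3.1 pos [580.2  18.   80.6] ang 175.8 delta [ 0.2 -0.1  0.6] turn -0.2 j [ 1.8 26.4 -7.2 56.4 -0.   6. ]
```

Converted, 30 degrees / 45 = 0.6667.

Call:
advance(
  plan=[0, 0, 0, 0, 0.1778, 0, 0, 0, 0, 0.3556, 0, 0, 0, 0, 0.5333, 0, 0, 0, 0, 0.6667],
)

```text
time_s: 3.5
position: [580.3, 17.8, 80.5]
ee_rot: [[-0.823, 0.567, 0.001], [0.567, 0.823, -0.001], [-0.001, 0.0, -1.0]]
ft_force: [0.8, -1.7, 6.0]
width: 12.6
grasp_force: 61.3
```

Call:
advance(
  plan=[0, 0, 0, 0, 0.1778, 0, 0, 0, 0, 0.3556, 0, 0, 0, 0, 0.5333, 0, 0, 0, 0, 0.6889, 0, 0, 0, 0, 0.6889, 0, 0, 0, 0, 0.6889],
)

```text
time_s: 4.1
position: [580.2, 18.0, 80.6]
ee_rot: [[-0.419, 0.908, 0.001], [0.908, 0.419, -0.0], [-0.001, 0.001, -1.0]]
ft_force: [-0.0, -0.3, 6.4]
width: 12.8
grasp_force: 61.4
```

```bash
python3 d.py 580 18 80 -65
```

```text
t 4.1 pos [580.2  18.   80.6] ang 114.7 delta [ 0.1 -0.2  0.6] turn -0.3 j [ 1.8 26.4 -7.2 56.4 -0.  67. ]
```

Converted, -12 mm / 800 = -0.015, -8 mm / 800 = -0.01.

Call:
advance(
  plan=[0, 0, 0, -0.005, 0, 0, 0, 0, -0.01, 0, 0, 0, 0, -0.015, 0, 0, 0, 0, -0.015, 0],
)

```text
time_s: 4.5
position: [580.1, 18.1, 92.6]
ee_rot: [[-0.419, 0.908, 0.001], [0.908, 0.419, 0.0], [-0.0, 0.001, -1.0]]
ft_force: [0.4, 0.4, -3.6]
width: 12.9
grasp_force: 60.1
```

Call:
advance(
  plan=[0, 0, 0, -0.0188, 0, 0, 0, 0, -0.05, 0, 0, 0, 0, -0.0875, 0, 0, 0, 0, -0.0875, 0, 0, 0, 0, -0.0875, 0],
)

```text
time_s: 5.0
position: [580.1, 18.1, 162.1]
ee_rot: [[-0.419, 0.908, 0.001], [0.908, 0.419, 0.0], [-0.0, 0.001, -1.0]]
ft_force: [-0.3, -0.1, -3.3]
width: 12.7
grasp_force: 60.2
```

```bash
python3 - <<'E'
from h import *
S=viewer.capture("scene")
cv2.imwrite("pics/lift.png",cv2.resize(S[100:260,178:438],(780,480),interpolation=2)[:,:,::-1])
E
python3 d.py 596 247 163 -80
```

```text
t 5.05 pos [579.5  18.1 161.3] ang 114.8 delta [200.9 110.9  -1.7] turn 14.8 j [ 1.8 23.3  0.4 67.1 -0.  67. ]
```

View pics/lift.png

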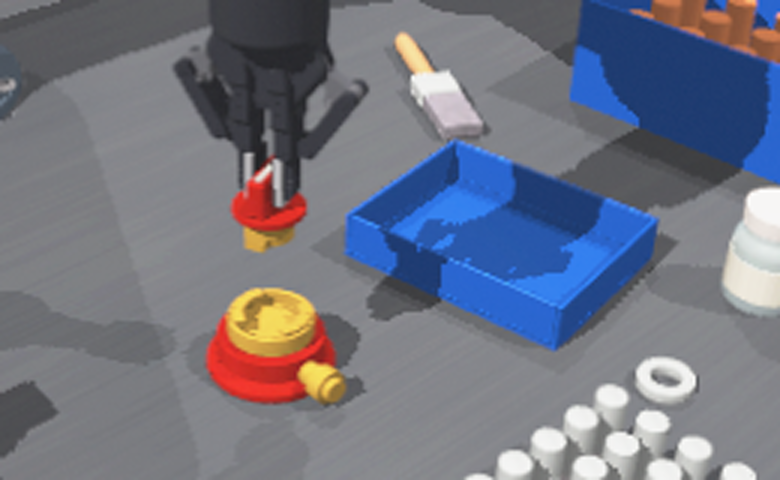

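The cap is clear of the outlet and upright in the fingers. Next I'll carry it over the bin.

Converted, 201 mm / 800 = 0.2513, 195 mm / 800 = 0.2438, 15 degrees / 45 = 0.3333.

Call:
advance(
  plan=[0, 0.0313, 0.0175, 0, 0, 0, 0.0813, 0.045, 0, 0.1111, 0, 0.1375, 0.0763, 0, 0.2222, 0, 0.1875, 0.1038, 0, 0.3333, 0, 0.225, 0.1238, 0, 0.3333, 0, 0.2438, 0.135, 0, 0.3333, 0, 0.2513, 0.1388, 0, 0.3333, 0, 0.2513, 0.1388, 0, 0.3333],
)

```text
time_s: 5.85
position: [596.1, 247.0, 161.1]
ee_rot: [[-0.17, 0.985, -0.001], [0.985, 0.17, -0.001], [-0.0, -0.001, -1.0]]
ft_force: [0.8, -0.5, -3.5]
width: 13.3
grasp_force: 60.0
```

Call:
advance(
  plan=[0, 0, 0, 0.0375, 0, 0, 0, 0, 0.075, 0, 0, 0, 0, 0.1063, 0, 0, 0, 0, 0.1225, 0, 0, 0, 0, 0.1225, 0, 0, 0, 0, 0.1225, 0],
)

```text
time_s: 6.45
position: [596.9, 246.6, 65.0]
ee_rot: [[-0.169, 0.986, 0.001], [0.986, 0.169, 0.0], [0.0, 0.001, -1.0]]
ft_force: [1.4, -0.4, -3.1]
width: 13.0
grasp_force: 59.9
```

```bash
python3 d.py 596 247 52 -80
```

```text
t 6.45 pos [596.9 246.6  65. ] ang 99.7 delta [ 0.5 -0.9 13. ] turn -0.3 j [ 22.4  34.3   3.6  59.3  -0.  102.7]
```

Converted, 13 mm / 800 = 0.0163, 12 mm / 800 = 0.015.

Call:
advance(
  plan=[0, 0, 0, 0.005, 0, 0, 0, 0, 0.01, 0, 0, 0, 0, 0.0138, 0, 0, 0, 0, 0.015, 0, 0, 0, 0, 0.0163, 0, 0, 0, 0, 0.0163, 0],
)

```text
time_s: 7.05
position: [596.3, 247.1, 50.9]
ee_rot: [[-0.17, 0.985, -0.0], [0.985, 0.17, -0.0], [-0.0, -0.0, -1.0]]
ft_force: [0.0, -0.5, -2.6]
width: 13.1
grasp_force: 60.0
```

Call:
advance(
  plan=[0, 0, 0, 0.0013, 0, 0, 0, 0, 0.0025, 0, 0, 0, 0, 0.0025, 0, 0, 0, 0, 0.0025, 0],
)

```text
time_s: 7.45
position: [596.6, 247.3, 50.5]
ee_rot: [[-0.17, 0.985, 0.001], [0.985, 0.17, 0.001], [0.0, 0.001, -1.0]]
ft_force: [-7.6, -4.2, 16.8]
width: 12.8
grasp_force: 62.8
```

Floor contact: the force is now 17 N upward, and the cap is resting on the floor while still held. Now release and retreat.

Converted, -1 mm / 800 = -0.0013.

Call:
advance(
  plan=[0, 0, 0, 0, 0, 30, 0, 0, -0.0013, 0, 40, 0, 0, -0.0013, 0, 40, 0, 0, -0.0013, 0, 40, 0, 0, -0.0013, 0],
)

```text
time_s: 7.95
position: [596.4, 247.1, 49.9]
ee_rot: [[-0.17, 0.986, -0.0], [0.986, 0.17, -0.0], [-0.0, -0.0, -1.0]]
ft_force: [-0.4, -0.2, -0.7]
width: 40.0
grasp_force: 0.0
```

Call:
advance(
  plan=[40, 0, 0, -0.0125, 0, 40, 0, 0, -0.0375, 0, 40, 0, 0, -0.075, 0, 40, 0, 0, -0.125, 0, 40, 0, 0, -0.1625, 0, 40, 0, 0, -0.1625, 0],
)

```text
time_s: 8.55
position: [598.2, 247.9, 185.4]
ee_rot: [[-0.17, 0.985, 0.007], [0.986, 0.17, 0.003], [0.002, 0.007, -1.0]]
ft_force: [0.4, 0.3, 0.3]
width: 40.1
grasp_force: 0.0
```

```bash
python3 - <<'E'
from h import *
S=viewer.capture("scene")
cv2.imwrite("pics/end.png",cv2.resize(S[100:260,178:438],(780,480),interpolation=2)[:,:,::-1])
E
```

```text
(no output)
```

View pics/end.png

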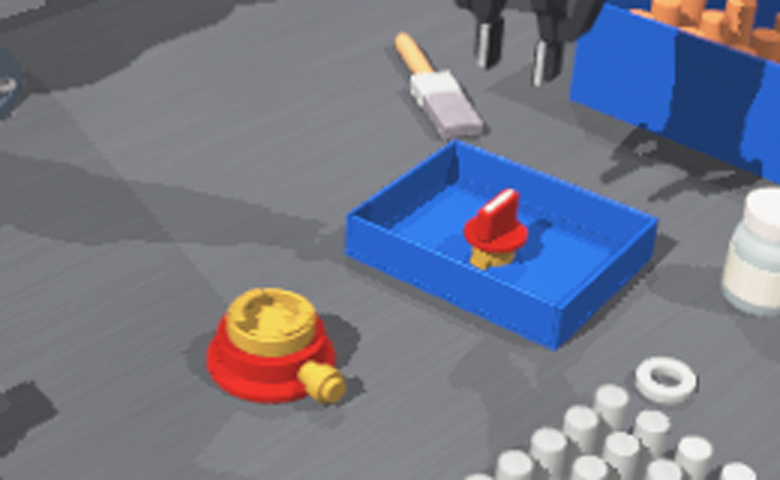

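The cap is standing upright in the middle of the bin, at about (495,235) in the crop, and the gripper is clear of it.

```bash
python3 -c "
from rig import bot, viewer, status
print(bot.job_done())"
```

```text
the job is handed in; nothing more can be done
None
```

I turned the red cap about 61° clockwise, lifted it off, set it upright on the bin floor and let go, never going near the green cap; the job is handed in at about 8.6 s, with no verdict returned.

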